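# Shut the fine valve before a leak test

## Robot

A 6-joint arm with a two-finger parallel gripper is mounted at the origin on the work surface. World frame = base frame: x ahead of the robot, y to its left, z up, the work surface at z = 0. Lengths are in m, angles in rad, forces in N, time in s.
With the tool pointing down it reaches from about 0.425 to 0.95 m from the base axis. Payload 3.5 kg.
Tool frame: the origin (TCP) lies between the finger pads; the fingertips stand 22 mm ahead of it and the grasp point (between the pads) lies 3 mm ahead of it; z points along the fingers, y is the direction in which the jaws open and shut (so a half turn about z gives the same grasp; the last joint's range is limited). The gripper opens to 85 mm and grips with 20 to 120 N. Pads are 22 mm wide; open, the fingers measure 114 mm over their backs; the gripper's body (76 mm by 85 mm) begins 54 mm behind the grasp point. The pads swing forward as they close: fully open they stand 13 mm farther back than shut.
Start: joints at [-1.301, 0.286, 1.577, -0, 1.279, -0.15], TCP at [0.275, -0.616, 0.233] pointing down, gripper open.
Joint ranges: [-2.77, 2.77], [-0.9, 2.22], [0.21, 2.48], [-1.53, 4.67], [0.24, 2.81], [-2.84, 2.84]. Speed limits (rad/s): [2.79, 2.79, 3.14, 3.14, 3.14, 3.14].

## Interface

Orientations are given as a rotation vector (axis times angle).
In Python, from rig import robot, eyes, job gives the robot as it stands.
- The arm moves only by the tool carry_out, never from a script. Its argument "plan" is text: rows parted by semicolons, each of 5 numbers parted by spaces: the closure, from 0 (fully open) to 1 (shut), then the shift along the tool's x, y, z in units of 30 mm (1.0 is 30 mm), then the turn about the tool's z in units of 6 degrees (1.0 is 6 degrees). In form: claw dx dy dz spin; .... A call has 1 to 12 rows; each row shifts and turns the pose as measured when the row begins, along the tool's axes as they then stand; what a row does not reach is not made up. A row lasts 1/12 s, in which the tool goes at most 41.7 mm and 7.16 degrees, less where a joint would pass 70% of its speed; a pose out of reach is approached as far as the arm can. A call is refused whole if a number of a shift passes 1 or a number of a turn 1, either way. A call with a gripper value outside its range is refused whole. The fingers move at their own pace and stop on an object; "squeeze" is the grip in N (left out, the last holds). Time passes only in rows, so rows that do not move let the fingers close. It gives the time, the measured TCP pose, the force and the opening at its end, in the units of the state.
- robot.get_obs(): the state, without advancing time (a new reading comes with each control period).
- eyes.capture(name): name is "side" or "top" or "wrist"; returns (picture, depth): 480x640x3 uint8, blue, green, red; 480x640 float32, m along the optical axis (not along the pixel's ray), 0 where there is no reading.
- eyes.camera_model(name): a dict with "fx", "fy", "cx", "cy" (pixels), "eye" and "rotation" of the camera in the world. Camera axes: x right, y down, z forward; pixel columns grow to the right and rows downward; lengths in m; the calibration is good to about 2 mm. The wrist camera is an equidistant fisheye: a pixel r from the principal point sees the ray r / f radians off the axis. A picture is of the moment at which its call begins: read the wrist's pose just before it. camera_model takes no time and is no camera call; for the wrist camera it gives the pose at the moment of the call.
- job.job_done(): hands the job in, once; it reports no verdict.
The state is a dict: "t": time; "qpos": joint angles; "qd": joint speeds; "joint_efforts": joint torques, N m; "eef_pos": TCP position; "tcp_rot": TCP orientation; "ft_force": force on the tool from outside, world axes, zero at the start; "ft_torque": the same for the moment, N m; "gripper_width": finger opening in m.
Only numpy, scipy, OpenCV 4.12 (cv2) and the standard library are available. Lean on these libraries where they do the work, as an engineer would, in place of code of your own. Each camera call takes 0.05 s, during which the arm holds its last target.

## Task

For the leak test, turn the fine knob (the inner bar on top of the valve box) clockwise until you feel it seat, and nip it up gently so that it stays shut, without dragging the coarse knob around and below it. Then let go of it and throw the outlet lever all the way over, away from the robot. Leave everything else on the bench where it is.

Things in the scene. Friction and masses are not known exactly. Their poses are not given: they have to be found in the camera images.
- valve: White fixed valve box, 110 x 110 mm and 55 mm tall, with the coarse and fine knobs one above the other on a vertical axis through the middle of its top. Origin at the centre of its underside; z up.
- fine_grip (a point): Point on the knobs' common vertical axis, at the height to grip the fine knob: a grey bar 34 mm long (this point's x axis), 12 mm thick (its y axis) and 30 mm tall (17 mm below this point to 13 mm above). The coarse knob's top is 26 mm below this point, with a brass collar 22 mm wide and 4 mm high on it.
- seat (a joint): How far the fine knob has wound up the valve's seat, rad, clockwise positive: 0 until it meets the seat. Winding up takes about 0.18 N m to begin and 2 N m more per rad. Up to 0.09 rad stays when the knob is let go; more springs back to that. Well nipped up is 0.03 or more (0.24 N m).
- coarse_mark (a point): White mark on the top face of the coarse knob, 28 mm from the axis; the knob is a grey ribbed disc 60 mm across, 16 mm thick, right under the fine knob. It carries the fine knob's seat and is dragged round if the fine knob is forced with more than about 0.5 N m.
- outlet: White fixed box, 100 x 100 mm and 40 mm tall, that carries the outlet lever in the middle of its top. Origin at the centre of its underside. Its x axis points roughly away from the robot, and the lever swings in its x-z plane, towards its +x.
- lever_tip (a point): Centre of the black ball, 26 mm across, at the tip of the outlet lever: a round steel rod 10 mm thick whose pivot is 62 mm above the bench, over the middle of the outlet box, and 80 mm below the ball. It starts leaning 0.5 rad to the box's -x side of upright and swings with little force (under 2 N at the ball).
- lever (a joint): Angle of the outlet lever, rad: 0 as it starts, leaning to the box's -x side; 1.0 thrown fully over to its +x side. It stays where it is left.
- fine: The fine knob itself. Clockwise seen from above shuts it. It starts 0.5 to 1.25 rad short of its seat and turns against only about 0.04 N m until it meets the seat; where the seat lies is not marked and must be felt. Origin on the axis, 22 mm below fine_grip; same axes as fine_grip.
- jar: Amber glass jar, 40 mm wide, 70 mm tall, standing between the two boxes; leave it alone. Origin at its underside.
- wrench: Steel wrench lying on the bench; leave it alone. Origin at its underside.
- driver: Screwdriver lying on the bench; leave it alone. Origin at its underside.
- solvent: Amber bottle, 70 mm wide, 170 mm tall; leave it alone. Origin at its underside.
- beaker: Glass cup, 70 mm wide, 90 mm tall; leave it alone. Origin at its underside.
- septa: Cardboard box 90 x 60 x 30 mm; leave it alone. Origin at its underside.
- mug: Blue mug, 80 mm wide, 90 mm tall; leave it alone. Origin at its underside.
There are look-alikes about, which are no part of the job. What is shaped like the outlet but purple or red is not meant.

How it is judged:
On the way, in this order (a step that is already met when the one before it is completed fails the run):
1. the fine knob is seated and nipped up, with the lever not yet thrown (value of joint seat above 0.03 rad and value of joint lever below 0.3 rad), for 0.2 s.
2. the fine knob is let go, still nipped up (value of joint seat above 0.03 rad and contact force between the fingers and valve below 0.1 N and distance between the grasp point and fine_grip above 0.05 m), for 0.2 s.
3. the outlet lever is thrown over (value of joint lever above 0.85 rad), for 0.2 s.
At the end, for the whole second after the job is handed in: The fine knob is nipped up on its seat (seat wound up by more than 0.03 rad), the coarse knob's mark is within 2.5 mm of where it started, and the outlet lever stands beyond 0.85 rad of its 1.0 rad swing (value of joint seat above 0.03 rad and distance of coarse_mark from where it was at the start of the episode below 0.0025 m and value of joint lever above 0.85 rad); the robot touches nothing.
It fails at once if the coarse knob is turned (its rim mark moves by more than 2.5 mm) (distance of coarse_mark from where it was at the start of the episode above 0.0025 m).
It fails at once if the lever is thrown before the fine valve is shut (value of joint lever above 0.4 rad and value of joint seat below 0.02 rad).
It fails at once if another thing on the bench is moved by more than 20 mm (distance of any of jar, wrench, driver, solvent, beaker, septa, mug from where it was at the start of the episode above 0.02 m).
It also fails if it takes over 70 s, if anything falls off the work surface, if the arm or the gripper's body presses on something with over 40 N, if the wrist force passes 120 N, or if a joint passes its speed limit or range.

## Working session

There is one attempt and no reset: what is moved stays moved. The work goes in short steps, Python scripts to look and compute and a tool call to move; the robot and the scene stay as the last step left them, time stands still between calls to the robot, and variables do not carry over. Pictures are saved under pics/ and viewed, and the job is handed in when it is done.

Besides the shell and the picture viewer there is one more tool, called after "Request:" as name(argument=value, ...), one argument or row to a line, values as JSON. carry_out: Moves the arm, as the interface text tells. Its arguments: {"type":"object","properties":{"plan":{"type":"string"},"squeeze":{"type":"number"}},"required":["plan"]}

```bash
mkdir -p pics; ls; python3 - <<'E'
from rig import robot, eyes, job
import cv2,numpy as np
print(robot.get_obs())
for n in("top","side"):
    p,d=eyes.capture(n); cv2.imwrite(f"pics/{n}0.png",p); np.save(f"pics/{n}0.npy",d); print(n,eyes.camera_model(n))
E
```

```text
pics
{'t': 0.0, 'qpos': array([-1.30099062e+00,  2.87209519e-01,  1.57818142e+00, -4.34105470e-05,
        1.27858616e+00, -1.50008306e-01]), 'qd': array([-9.43693196e-04, -8.24774539e-04, -2.74922790e-04,  4.03190738e-04,
       -5.72386404e-05,  5.13948623e-04]), 'joint_efforts': array([ 1.19998425e-03, -4.05978477e+01, -2.92624497e+01, -1.13045503e-04,
        5.81615939e-03,  1.23947657e-05]), 'eef_pos': array([ 0.27495986, -0.61574355,  0.23151554]), 'tcp_rot': array([-3.07030602e+00, -6.54134191e-01,  2.89153928e-04]), 'ft_force': array([-0.56761521, -0.44239531,  0.7751431 ]), 'ft_torque': array([-0.02596624, -0.00326657, -0.0199899 ]), 'gripper_width': 0.08523464143542542}
top {'fx': 517.3347992265553, 'fy': 517.3347992265553, 'cx': 313.5768903584081, 'cy': 242.2593513959744, 'eye': array([0.3489002 , 0.05105295, 1.30819703]), 'rotation': array([-2.1334189 ,  2.14881187, -0.1311535 ])}
side {'fx': 586.9848737278178, 'fy': 586.9848737278178, 'cx': 325.5328909680317, 'cy': 230.52754787934168, 'eye': array([0.93716219, 1.04722173, 0.84775771]), 'rotation': array([-0.50057857, -2.60400292,  1.32583941])}
```

View pics/top0.png

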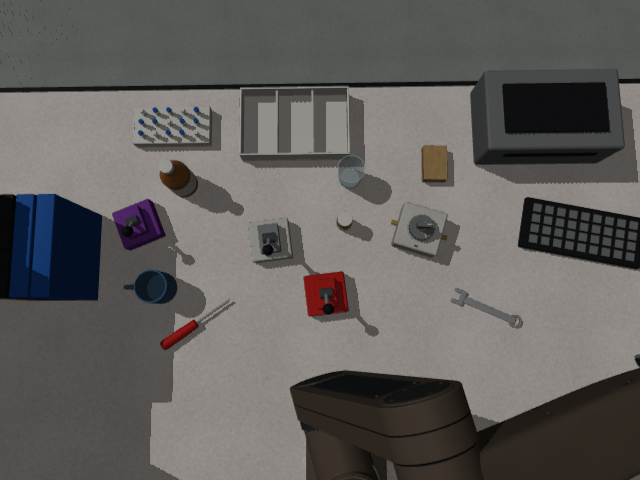

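View pics/side0.png

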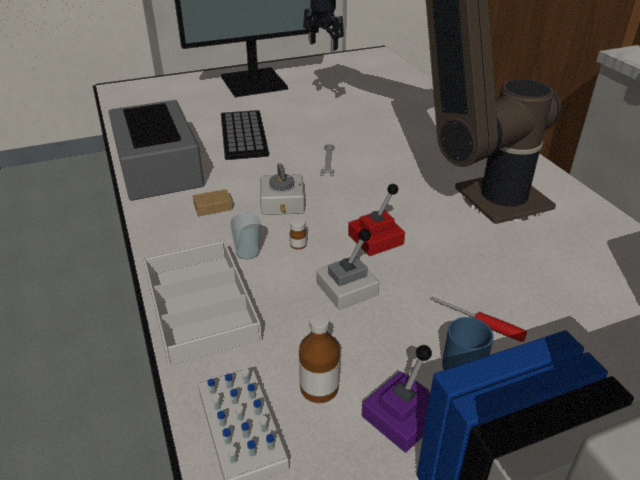

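The top view shows the white valve box with its knobs at (421,229) and the white outlet at (270,240), ball at (267,250). Look-alikes of the outlet are red at (326,294) and purple at (138,224). The jar is at (345,221). I'm choosing the white outlet and the only knobbed box. Next are close crops and measurements.

```bash
cat > h.py <<'E'
import numpy as np,cv2
from scipy.spatial.transform import Rotation as R
from rig import robot,eyes,job
def ray(m,u,v):
    if 'fish' in m: pass
    d=np.array([(u-m['cx'])/m['fx'],(v-m['cy'])/m['fy'],1.0]); return R.from_rotvec(m['rotation']).apply(d)
def onplane(m,u,v,z):
    d=ray(m,u,v); e=m['eye']; return e+d*(z-e[2])/d[2]
def depthpt(m,u,v,d): return m['eye']+ray(m,u,v)*d
def two(m1,p1,m2,p2):
    a=ray(m1,*p1);b=ray(m2,*p2);a/=np.linalg.norm(a);b/=np.linalg.norm(b)
    s=np.linalg.lstsq(np.c_[a,-b],m2['eye']-m1['eye'],rcond=None)[0]
    P=m1['eye']+a*s[0];Q=m2['eye']+b*s[1];return (P+Q)/2,np.linalg.norm(P-Q)
def wray(m,u,v):
    x=(u-m['cx']);y=(v-m['cy']);r=np.hypot(x,y);th=r/m['fx'];
    d=np.array([np.sin(th)*x/max(r,1e-9),np.sin(th)*y/max(r,1e-9),np.cos(th)]);return R.from_rotvec(m['rotation']).apply(d)
def wplane(m,u,v,z):
    d=wray(m,u,v);return m['eye']+d*(z-m['eye'][2])/d[2]
E
python3 - <<'E'
import cv2,numpy as np
t=cv2.imread('pics/top0.png');s=cv2.imread('pics/side0.png')
f=lambda i,x,y,w,h,k:cv2.resize(i[y:y+h,x:x+w],None,fx=k,fy=k,interpolation=cv2.INTER_CUBIC)
a=f(t,385,195,70,70,5);b=f(t,235,205,70,70,5)
c=f(s,250,155,70,70,5);d=f(s,310,225,80,80,4.375)
cv2.imwrite('pics/crop0.png',cv2.resize(np.vstack([np.hstack([a,b]),np.hstack([c,d])]),(600,600)))
E
```

```text
(no output)
```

View pics/crop0.png

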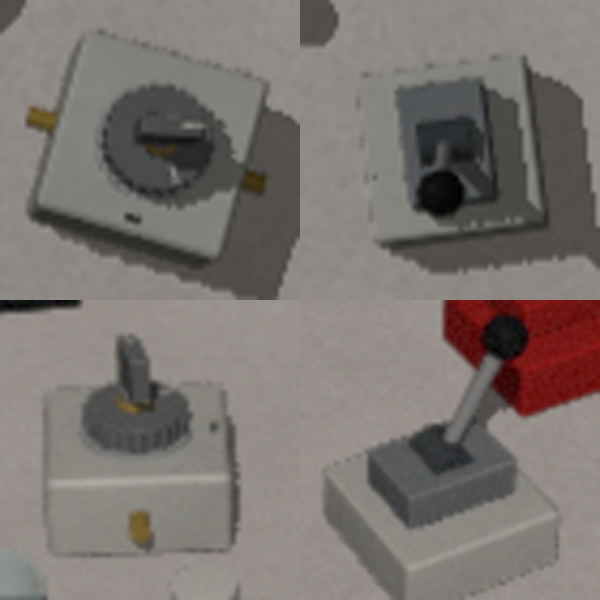

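```bash
python3 - <<'E'
from h import *
m=eyes.camera_model('top');ms=eyes.camera_model('side');d=np.load('pics/top0.npy');t=cv2.imread('pics/top0.png')
def hm(u0,u1,v0,v1):
    vv,uu=np.mgrid[v0:v1,u0:u1]; return uu,vv,np.array([depthpt(m,u,v,d[v,u]) for u,v in zip(uu.ravel(),vv.ravel())]).reshape(*uu.shape,3)
print('table',hm(440,445,270,275)[2][...,2].mean())
uu,vv,P=hm(385,455,195,265)
z=P[...,2]
for lo,hi in((.045,.062),(.066,.09),(.1,.13)):
    k=(z>lo)&(z<hi); q=P[k]; print(lo,k.sum(),np.median(q,0),q.min(0),q.max(0), cv2.minAreaRect(q[:,:2].astype(np.float32)*1000))
print(np.round(z[20:50:2,22:56:2]*1000).astype(int))
uu,vv,P=hm(235,305,205,265);z=P[...,2]
for lo,hi in((.032,.046),(.05,.075),(.12,.16)):
    k=(z>lo)&(z<hi); q=P[k]; print(lo,k.sum(),np.median(q,0),q.min(0),q.max(0), cv2.minAreaRect(q[:,:2].astype(np.float32)*1000))
# ball two views
p1=(235+440/4.286-70,205+192/4.286);p2=(310+(505-300)/3.75,225+(338-300)/3.75)
print(p1,p2,two(m,p1,ms,p2))
# bar top in two views: centre of bar top
E
```

```text
table 4.4165381554179814e-05
0.045 1461 [ 0.55231025 -0.18476983  0.05551415] [ 0.4913087  -0.25603629  0.04514903] [ 0.62396858 -0.12185037  0.06194972] ((557.9857177734375, -189.63162231445312), (111.02444458007812, 111.5124740600586), 73.14373779296875)
0.066 409 [ 0.55163328 -0.18641349  0.07350275] [ 0.52657436 -0.21992484  0.06622911] [ 0.58959242 -0.1587822   0.08908845] ((557.7874755859375, -189.1751251220703), (61.33427810668945, 60.86788558959961), 32.20268249511719)
0.1 89 [ 0.55738705 -0.18921339  0.11245061] [ 0.55099282 -0.2063345   0.10015561] [ 0.56313479 -0.17262947  0.11921228] ((557.422119140625, -189.4803466796875), (33.470176696777344, 12.06680965423584), 87.68175506591797)
[[ 59  59  54  52  52  73  53  73  76  59  55  54  54  58  56  55  55]
 [ 60  55  57  57  71  75  75  75  75  70  72  52  55  55  58  61  57]
 [ 53  52  58  71  78  77  77  80  76  78  75  71  57  57  59  56  58]
 [ 63  59  74  66  74  77  75  73  70  75  71  76  74  57  56  58  54]
 [ 57  56  78  74  74 101 116 112 114 115 113 112 109  71  53  51  56]
 [ 60  70  75  75  75 102 119 113 112 116
[... 774 characters left out ...]
.04595235] ((535.26611328125, 181.67507934570312), (100.82839965820312, 100.03185272216797), 7.223763942718506)
0.05 446 [0.54262464 0.17750079 0.06628141] [0.49758344 0.15337247 0.05029327] [0.57186269 0.21042326 0.07492846] ((535.185302734375, 181.683837890625), (70.64712524414062, 50.44169235229492), 7.178868770599365)
0.12 99 [0.49579022 0.17622109 0.14222127] [0.48481157 0.16417685 0.13037692] [0.50821533 0.18844296 0.14939621] ((496.24920654296875, 176.35958862304688), (23.041950225830078, 24.43549156188965), 4.189513206481934)
(267.6598226784881, 249.79701353243118) (364.6666666666667, 235.13333333333333) (array([0.49724149, 0.17665165, 0.13092188]), np.float64(0.0009891852055677857))
```

```bash
cat >> h.py <<'E'
def togo(target,yaw,rows=None):
    """yaw = yaw of tool x (deg). print the shift in tool units and turn units"""
    o=robot.get_obs();Rm=R.from_rotvec(o['tcp_rot']);
    ex=Rm.as_matrix()[:,0];y0=np.degrees(np.arctan2(ex[1],ex[0]));dy=(yaw-y0+180)%360-180
    D=np.array(target)-o['eef_pos']
    print('t',round(o['t'],2),'pos',o['eef_pos'].round(4),'yaw',round(y0,2),'zdir',Rm.as_matrix()[:,2].round(3),'w',round(o['gripper_width'],4),'F',o['ft_force'].round(2),'T',o['ft_torque'].round(3))
    print('world diff',D.round(4),'tool units',(Rm.inv().apply(D)/.03).round(2),'spin units',round(-dy/6,2))
E
python3 - <<'E'
from h import *
togo([.5577,-.1894,.20],87.7)
E
```

```text
t 0.1 pos [ 0.275  -0.6158  0.2317] yaw 24.05 zdir [-0.001  0.002 -1.   ] w 0.0848 F [0.93 0.02 0.48] T [-0.002  0.018  0.01 ]
world diff [ 0.2827  0.4264 -0.0317] tool units [14.4  -9.14  1.08] spin units -10.61
```

Request:
carry_out(
  plan="0 0.9 -0.57 0 0;0 0.9 -0.57 0 0;0 0.9 -0.57 0 0;0 0.9 -0.57 0 0;0 0.9 -0.57 0 0;0 0.9 -0.57 0 0;0 0.9 -0.57 0 0;0 0.9 -0.57 0 0;0 0.9 -0.57 0 0;0 0.9 -0.57 0 0;0 0.9 -0.57 0 0;0 0.9 -0.57 0 0",
)

```text
t: 1.1
eef_pos: [0.4899, -0.2853, 0.2238]
tcp_rot: [-3.064, -0.632, 0.009]
ft_force: [-0.1, 0.1, -0.5]
gripper_width: 0.0848
```

Request:
carry_out(
  plan="0 0 0 0 -1;0 0 0 0 -1;0 0 0 0 -1;0 0 0 0 -1;0 0 0 0 -1;0 0 0 0 -1;0 0 0 0 -1;0 0 0 0 -1;0 0 0 0 -1;0 0 0 0 -1;0 0 0 0 -1;0 0 0 0 0",
)

```text
t: 2.1
eef_pos: [0.4906, -0.2733, 0.2161]
tcp_rot: [-2.136, -2.264, -0.006]
ft_force: [1.1, 0.2, 0.5]
gripper_width: 0.0856
```

```bash
python3 - <<'E'
from h import *
togo([.5577,-.1894,.20],87.7)
E
```

```text
t 2.1 pos [ 0.4906 -0.2733  0.2161] yaw 93.31 zdir [-0.018  0.023 -1.   ] w 0.0856 F [1.09 0.19 0.52] T [-0.018 -0.025 -0.04 ]
world diff [ 0.0671  0.0839 -0.0161] tool units [2.65 2.41 0.56] spin units 0.94
```

Request:
carry_out(
  plan="0 0.5 0.45 0 0.25;0 0.5 0.45 0 0.25;0 0.5 0.45 0 0.2;0 0.5 0.45 0 0.2;0 0.5 0.5 0.2 0;0 0 0 0 0;0 0 0 0 0",
)

```text
t: 2.68
eef_pos: [0.5601, -0.1953, 0.2074]
tcp_rot: [-2.266, -2.127, -0.001]
ft_force: [0.3, 0.1, 0.6]
gripper_width: 0.0853
```

```bash
python3 - <<'E'
from h import *
togo([.5577,-.1894,.20],87.7)
p,d=eyes.capture("wrist");m=eyes.camera_model('wrist');print(m)
cv2.imwrite("pics/w1.png",p);p,d=eyes.capture("top");cv2.imwrite("pics/top1.png",p)
togo([.5577,-.1894,.20],87.7)
E
```

```text
t 2.68 pos [ 0.5601 -0.1953  0.2074] yaw 86.35 zdir [-0.023  0.025 -0.999] w 0.0853 F [0.34 0.12 0.59] T [-0.063  0.027  0.03 ]
world diff [-0.0024  0.0059 -0.0074] tool units [ 0.19 -0.09  0.25] spin units -0.23
{'fx': 371.64829954431775, 'fy': 371.64829954431775, 'cx': 318.0984368194334, 'cy': 234.4515512852645, 'eye': array([ 0.56686327, -0.12608027,  0.35093864]), 'rotation': array([ 2.87277646, -0.0860778 , -0.04850056])}
t 2.78 pos [ 0.5595 -0.1958  0.2073] yaw 86.32 zdir [-0.023  0.025 -0.999] w 0.0853 F [0.27 0.26 0.09] T [-0.019  0.068  0.043]
world diff [-0.0018  0.0064 -0.0073] tool units [ 0.2  -0.07  0.25] spin units -0.23
```

View pics/w1.png

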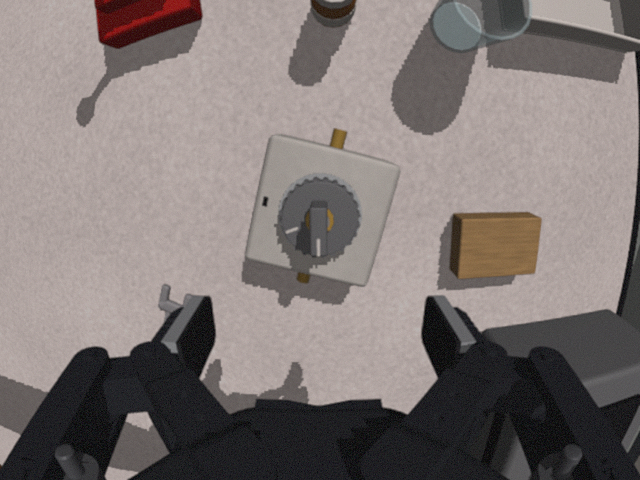

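```bash
python3 - <<'E'
from h import *
p=cv2.imread('pics/w1.png');cv2.imwrite('pics/w1c.png',cv2.resize(p[165:275,265:375],None,fx=5,fy=5,interpolation=cv2.INTER_CUBIC))
E
```

```text
(no output)
```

View pics/w1c.png

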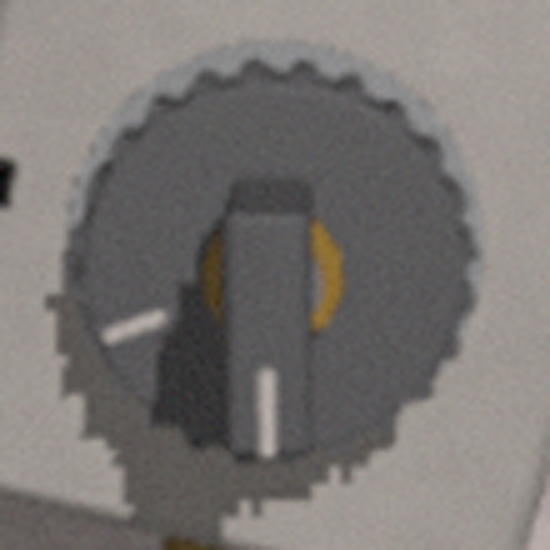

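The crop shows the fine bar's top face, centre at wrist pixel (319,232), and the white mark of the coarse knob at (292,230). Checking it against the top-view estimate.

```bash
python3 - <<'E'
from h import *
m=eyes.camera_model('wrist')
f=lambda x,y,z:wplane(m,265+x/5,165+y/5,z)
print('bar c',f(269,335,.113)); a=f(269,213,.113);b=f(269,457,.113);print(a,b,np.degrees(np.arctan2(*(a-b)[[1,0]])),np.linalg.norm(a-b))
print('mark',f(135,326,.074), 'collar/coarse c',f(275,270,.074))
togo([.5577,-.1894,.16],87.7)
E
```

```text
bar c [ 0.55704958 -0.18990989  0.113     ]
[ 0.55808951 -0.17344954  0.113     ] [ 0.55597373 -0.20696068  0.113     ] 86.38733702202182 0.033577858941854284
mark [ 0.53486598 -0.19766409  0.074     ] collar/coarse c [ 0.55705155 -0.1900586   0.074     ]
t 2.78 pos [ 0.5595 -0.1958  0.2073] yaw 86.32 zdir [-0.023  0.025 -0.999] w 0.0853 F [0.27 0.26 0.09] T [-0.019  0.068  0.043]
world diff [-0.0018  0.0064 -0.0473] tool units [ 0.17 -0.04  1.58] spin units -0.23
```

```bash
python3 - <<'E'
from h import *
togo([.5573,-.1896,.105],87)
E
```

```text
t 2.78 pos [ 0.5595 -0.1958  0.2073] yaw 86.32 zdir [-0.023  0.025 -0.999] w 0.0853 F [0.27 0.26 0.09] T [-0.019  0.068  0.043]
world diff [-0.0022  0.0062 -0.1023] tool units [ 0.12 -0.    3.42] spin units -0.11
```

Request:
carry_out(
  plan="0 0.1 0 0.6 -0.1;0 0 0 0.6 0;0 0 0 0.6 0;0 0 0 0.6 0;0 0 0 0.5 0;0 0 0 0.2 0;0 0 0 0 0;0 0 0 0 0",
)

```text
t: 3.45
eef_pos: [0.5549, -0.1981, 0.1149]
tcp_rot: [-2.275, -2.126, -0.001]
ft_force: [0.3, -0.2, 0.8]
gripper_width: 0.0856
```

```bash
python3 - <<'E'
from h import *
togo([.5573,-.1896,.105],87)
E
```

```text
t 3.45 pos [ 0.5549 -0.1981  0.1149] yaw 86.11 zdir [-0.018  0.02  -1.   ] w 0.0856 F [ 0.3  -0.22  0.84] T [-0.03  -0.003 -0.007]
world diff [ 0.0024  0.0085 -0.0099] tool units [0.28 0.07 0.33] spin units -0.15
```

Request:
carry_out(
  plan="0 0.35 0.1 0.2 -0.15;0 0.1 0 0.15 0;0 0 0 0.1 0;0 0 0 0 0",
)

```text
t: 3.78
eef_pos: [0.5605, -0.1848, 0.1042]
tcp_rot: [-2.263, -2.148, -0.004]
ft_force: [0.0, 0.5, -0.1]
gripper_width: 0.0853
```

```bash
python3 - <<'E'
from h import *
togo([.5573,-.1896,.105],87)
E
```

```text
t 3.78 pos [ 0.5605 -0.1848  0.1042] yaw 87.02 zdir [-0.013  0.018 -1.   ] w 0.0853 F [ 0.03  0.52 -0.07] T [-0.003 -0.032 -0.022]
world diff [-0.0032 -0.0048  0.0008] tool units [-0.16 -0.1  -0.03] spin units 0.0
```

Request:
carry_out(
  plan="0 -0.15 -0.1 -0.05 0;0 0 0 0 0;0 0 0 0 0",
)

```text
t: 4.03
eef_pos: [0.5577, -0.1893, 0.1067]
tcp_rot: [-2.262, -2.151, -0.005]
ft_force: [0.2, 0.3, 0.5]
gripper_width: 0.0853
```

```bash
python3 - <<'E'
from h import *
togo([.5573,-.1896,.105],87)
p,d=eyes.capture("wrist")
cv2.imwrite("pics/w2.png",p)
togo([.5573,-.1896,.105],87)
E
```

```text
t 4.03 pos [ 0.5577 -0.1893  0.1067] yaw 87.1 zdir [-0.012  0.017 -1.   ] w 0.0853 F [0.23 0.31 0.48] T [-0.024 -0.015 -0.003]
world diff [-0.0004 -0.0003 -0.0017] tool units [-0.01 -0.01  0.06] spin units 0.02
t 4.08 pos [ 0.5578 -0.1894  0.1069] yaw 87.1 zdir [-0.011  0.016 -1.   ] w 0.0852 F [0.63 0.43 0.14] T [-0.006  0.021 -0.02 ]
world diff [-0.0005 -0.0002 -0.0019] tool units [-0.01 -0.02  0.06] spin units 0.02
```

View pics/w2.png

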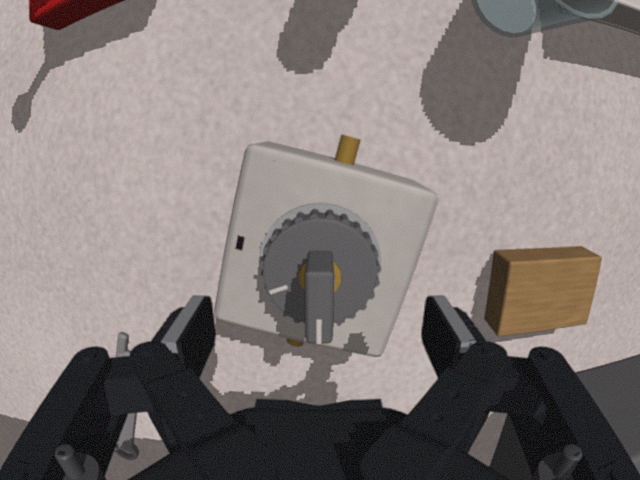

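The bar sits at (319,295), centred and parallel between the pads. Closing.

Request:
carry_out(
  plan="1 0 0 0 0;1 0 0 0 0;1 0 0 0 0;1 0 0 0 0;1 0 0 0 0;1 0 0 0 0;1 0 0 0 0;1 0 0 0 0",
  squeeze=35,
)

```text
t: 4.75
eef_pos: [0.558, -0.19, 0.1076]
tcp_rot: [-2.264, -2.151, -0.005]
ft_force: [0.1, -0.6, 0.8]
gripper_width: 0.0102
```

```bash
python3 - <<'E'
from h import *
togo([.5573,-.1896,.105],87)
print(robot.get_obs()['qpos'])
p,d=eyes.capture("wrist")
cv2.imwrite("pics/w3.png",p)
E
```

```text
t 4.75 pos [ 0.558  -0.19    0.1076] yaw 87.05 zdir [-0.011  0.016 -1.   ] w 0.0102 F [ 0.08 -0.57  0.77] T [-0.044  0.028 -0.033]
world diff [-0.0007  0.0004 -0.0026] tool units [ 0.01 -0.02  0.09] spin units 0.01
[-0.50391017  0.24206071  1.87520498  0.01011163  1.04129473 -0.45767397]
```

View pics/w3.png

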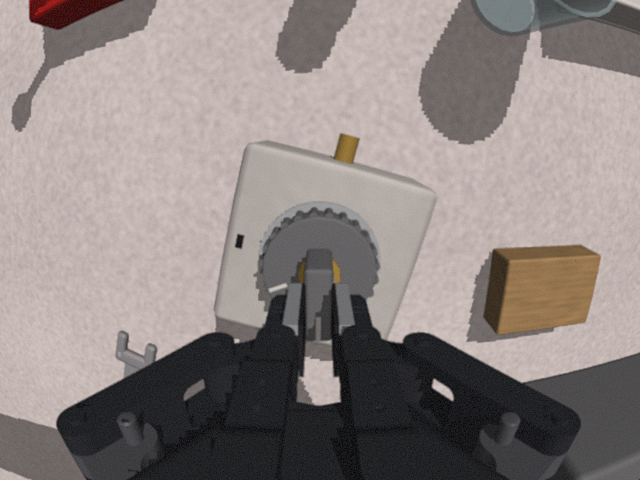

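Request:
carry_out(
  plan="1 0 0 0 0.5;1 0 0 0 0.5;1 0 0 0 0.5;1 0 0 0 0.5;1 0 0 0 0.5;1 0 0 0 0.5;1 0 0 0 0",
)

```text
t: 5.38
eef_pos: [0.5579, -0.1899, 0.1076]
tcp_rot: [-2.584, -1.753, 0.001]
ft_force: [-0.2, -1.2, 0.3]
gripper_width: 0.0105
```

```bash
cat >> h.py <<'E'
def feel(n=4):
    T=[];F=[]
    for i in range(n):
        o=robot.get_obs();T.append(o['ft_torque']);F.append(o['ft_force']);eyes.capture('top')
    print('avg T',np.mean(T,0).round(3),'sd',np.std(T,0).round(3),'F',np.mean(F,0).round(2)); togo([.5573,-.1896,.107],87)
E
python3 - <<'E'
from h import *
feel()
E
```

```text
avg T [-0.002  0.041 -0.031] sd [0.036 0.032 0.029] F [-0.12 -0.32  0.5 ]
t 5.58 pos [ 0.5579 -0.1899  0.1076] yaw 68.42 zdir [-0.011  0.016 -1.   ] w 0.0102 F [ 0.57 -0.57  0.22] T [0.019 0.036 0.06 ]
world diff [-0.0006  0.0003 -0.0006] tool units [ 0.   -0.02  0.02] spin units -3.1
```

Request:
carry_out(
  plan="1 0 0 0 0.5;1 0 0 0 0.5;1 0 0 0 0",
)

```text
t: 5.83
eef_pos: [0.5579, -0.1899, 0.1076]
tcp_rot: [-2.672, -1.616, 0.002]
ft_force: [0.1, 0.2, 0.0]
gripper_width: 0.0105
```

```bash
python3 - <<'E'
from h import *
feel()
E
```

```text
avg T [ 0.039  0.043 -0.061] sd [0.037 0.022 0.026] F [0.2  0.27 0.54]
t 6.03 pos [ 0.5579 -0.1899  0.1076] yaw 62.43 zdir [-0.011  0.016 -1.   ] w 0.0104 F [-0.59  1.24  0.17] T [0.066 0.074 0.051]
world diff [-0.0006  0.0003 -0.0006] tool units [-0.   -0.02  0.02] spin units -4.1
```

Request:
carry_out(
  plan="1 0 0 0 0.25;1 0 0 0 0.25;1 0 0 0 0.2;1 0 0 0 0",
)

```text
t: 6.37
eef_pos: [0.5579, -0.1899, 0.1076]
tcp_rot: [-2.731, -1.514, 0.004]
ft_force: [-0.5, -0.7, -0.2]
gripper_width: 0.0107
```

```bash
python3 - <<'E'
from h import *
feel()
E
```

```text
avg T [ 0.046  0.047 -0.005] sd [0.018 0.019 0.02 ] F [-0.57 -0.13  0.09]
t 6.57 pos [ 0.5579 -0.1899  0.1076] yaw 58.07 zdir [-0.011  0.015 -1.   ] w 0.0103 F [0.26 0.01 0.5 ] T [ 0.007  0.025 -0.02 ]
world diff [-0.0006  0.0003 -0.0006] tool units [-0.   -0.02  0.02] spin units -4.82
```

```bash
sed -i "s/    print('avg T'/    print('j6',robot.get_obs()['joint_efforts'].round(3));print('avg T'/" h.py
python3 - <<'E'
from h import *
feel(2)
p,d=eyes.capture("wrist")
cv2.imwrite("pics/w4.png",p)
E
```

```text
j6 [ 5.0000e-02 -3.5107e+01 -2.5740e+01  5.0000e-03 -2.2000e-02 -7.0000e-03]
avg T [-0.002  0.04   0.001] sd [0.009 0.015 0.021] F [-0.05  0.11  0.4 ]
t 6.67 pos [ 0.5579 -0.1899  0.1076] yaw 58.06 zdir [-0.011  0.015 -1.   ] w 0.0107 F [-0.23  1.29  0.92] T [ 0.108  0.001 -0.053]
world diff [-0.0006  0.0003 -0.0006] tool units [-0.   -0.02  0.02] spin units -4.82
```

View pics/w4.png

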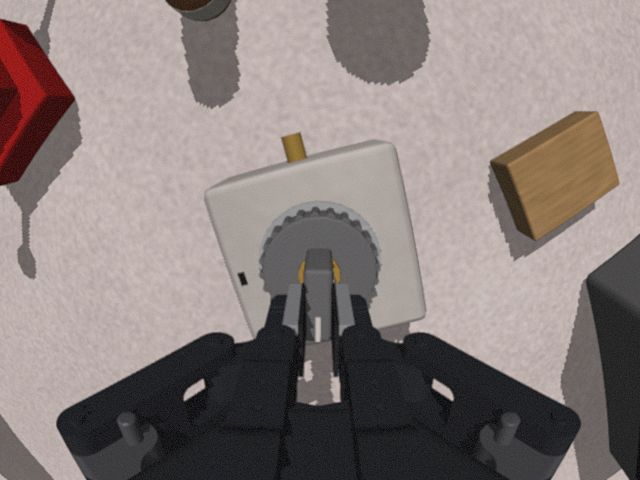

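Request:
carry_out(
  plan="1 0 0 0 0.25;1 0 0 0 0.25;1 0 0 0 0.2;1 0 0 0 0",
)

```text
t: 7.05
eef_pos: [0.5579, -0.1899, 0.1076]
tcp_rot: [-2.786, -1.411, 0.005]
ft_force: [-1.3, 0.4, 1.1]
gripper_width: 0.0102
```

```bash
python3 - <<'E'
from h import *
feel()
E
```

```text
j6 [ 4.7000e-02 -3.5095e+01 -2.5747e+01  0.0000e+00 -2.6000e-02 -8.0000e-03]
avg T [ 0.002  0.024 -0.024] sd [0.017 0.035 0.004] F [-0.72  0.45  0.77]
t 7.25 pos [ 0.5579 -0.1899  0.1076] yaw 53.76 zdir [-0.011  0.015 -1.   ] w 0.0108 F [-0.73 -0.3   0.65] T [ 0.043 -0.024  0.01 ]
world diff [-0.0006  0.0003 -0.0006] tool units [-0.   -0.02  0.02] spin units -5.54
```

The bar turns with the fingers: it stays aligned at (319,290) while the box has rotated in the view. Joint 6's effort is a cleaner torque signal. Continuing.

Request:
carry_out(
  plan="1 0 0 0 0.25;1 0 0 0 0.25;1 0 0 0 0.2;1 0 0 0 0",
)

```text
t: 7.58
eef_pos: [0.5579, -0.1898, 0.1076]
tcp_rot: [-2.837, -1.306, 0.006]
ft_force: [-0.1, -0.7, 0.2]
gripper_width: 0.0107
```

```bash
python3 - <<'E'
from h import *
feel()
E
```

```text
j6 [ 4.0000e-02 -3.5085e+01 -2.5754e+01 -5.0000e-03 -2.8000e-02 -9.0000e-03]
avg T [ 0.038  0.002 -0.003] sd [0.024 0.014 0.034] F [-0.48 -0.41  0.52]
t 7.78 pos [ 0.5579 -0.1898  0.1076] yaw 49.48 zdir [-0.011  0.015 -1.   ] w 0.0107 F [-1.17  0.87  0.72] T [ 0.033  0.027 -0.033]
world diff [-0.0006  0.0002 -0.0006] tool units [-0.01 -0.02  0.02] spin units -6.25
```

Request:
carry_out(
  plan="1 0 0 0 0.25;1 0 0 0 0.25;1 0 0 0 0.2;1 0 0 0 0",
)

```text
t: 8.12
eef_pos: [0.5579, -0.1898, 0.1076]
tcp_rot: [-2.883, -1.199, 0.007]
ft_force: [-1.1, 0.6, -0.4]
gripper_width: 0.0105
```

```bash
python3 - <<'E'
from h import *
feel()
E
```

```text
j6 [ 3.5000e-02 -3.5074e+01 -2.5761e+01 -1.1000e-02 -3.0000e-02 -1.2000e-02]
avg T [ 0.032 -0.001 -0.032] sd [0.017 0.011 0.013] F [-0.46  0.32  0.23]
t 8.32 pos [ 0.5579 -0.1898  0.1076] yaw 45.21 zdir [-0.011  0.015 -1.   ] w 0.0104 F [-1.15 -0.2   0.6 ] T [ 0.035  0.043 -0.019]
world diff [-0.0006  0.0002 -0.0006] tool units [-0.01 -0.02  0.02] spin units -6.97
```

Turned 0.73 rad, still free.

Request:
carry_out(
  plan="1 0 0 0 0.25;1 0 0 0 0.25;1 0 0 0 0.2;1 0 0 0 0",
)

```text
t: 8.65
eef_pos: [0.5579, -0.1898, 0.1076]
tcp_rot: [-2.926, -1.091, 0.008]
ft_force: [-0.2, 0.7, 1.1]
gripper_width: 0.0103
```

```bash
python3 - <<'E'
from h import *
feel()
E
```

```text
j6 [ 2.9000e-02 -3.5064e+01 -2.5766e+01 -1.7000e-02 -3.1000e-02 -1.5000e-02]
avg T [ 0.035 -0.015 -0.011] sd [0.016 0.026 0.037] F [-0.63  0.36  0.54]
t 8.85 pos [ 0.5579 -0.1898  0.1076] yaw 40.94 zdir [-0.011  0.015 -1.   ] w 0.0105 F [ 0.32 -0.53  0.23] T [ 0.012  0.046 -0.061]
world diff [-0.0006  0.0002 -0.0006] tool units [-0.01 -0.02  0.02] spin units -7.68
```

Request:
carry_out(
  plan="1 0 0 0 0.25;1 0 0 0 0.2;1 0 0 0 0.15;1 0 0 0 0",
)

```text
t: 9.18
eef_pos: [0.5579, -0.1898, 0.1076]
tcp_rot: [-2.96, -0.997, 0.009]
ft_force: [-0.3, 0.3, 0.5]
gripper_width: 0.0107
```

```bash
python3 - <<'E'
from h import *
feel()
E
```

```text
j6 [ 1.9000e-02 -3.5056e+01 -2.5770e+01 -1.9000e-02 -3.0000e-02 -1.2000e-02]
avg T [ 0.051  0.004 -0.008] sd [0.01  0.005 0.016] F [-0.63  0.63  0.35]
t 9.38 pos [ 0.5579 -0.1898  0.1076] yaw 37.25 zdir [-0.011  0.015 -1.   ] w 0.0108 F [0.07 0.02 1.04] T [ 0.014  0.045 -0.034]
world diff [-0.0006  0.0002 -0.0006] tool units [-0.01 -0.02  0.02] spin units -8.29
```

Request:
carry_out(
  plan="1 0 0 0 0.2;1 0 0 0 0.2;1 0 0 0 0.15",
)

```text
t: 9.63
eef_pos: [0.5579, -0.1898, 0.1076]
tcp_rot: [-2.989, -0.906, 0.01]
ft_force: [-0.5, -0.1, 0.0]
gripper_width: 0.0108
```

```bash
python3 - <<'E'
from h import *
togo([0.5573,-.1896,.107],87);print(robot.get_obs()['joint_efforts'][5],robot.get_obs()['qd'][5])
feel()
E
```

```text
t 9.63 pos [ 0.5579 -0.1898  0.1076] yaw 33.71 zdir [-0.011  0.015 -1.   ] w 0.0108 F [-0.48 -0.1   0.02] T [ 0.028 -0.019  0.059]
world diff [-0.0006  0.0002 -0.0006] tool units [-0.01 -0.01  0.02] spin units -8.88
-0.05205332301557064 0.20209657246512144
j6 [ 3.7000e-02 -3.5044e+01 -2.5778e+01 -3.6000e-02 -3.5000e-02 -3.3000e-02]
avg T [ 0.035 -0.007  0.001] sd [0.01  0.011 0.044] F [-0.77  0.02  0.77]
t 9.83 pos [ 0.5579 -0.1898  0.1076] yaw 33.8 zdir [-0.011  0.016 -1.   ] w 0.0106 F [-0.21  0.25  0.69] T [ 0.085 -0.009 -0.028]
world diff [-0.0006  0.0002 -0.0006] tool units [-0.01 -0.01  0.02] spin units -8.87
```

Request:
carry_out(
  plan="1 0 0 0 0.15;1 0 0 0 0.15;1 0 0 0 0.15",
)

```text
t: 10.08
eef_pos: [0.5579, -0.1897, 0.1076]
tcp_rot: [-3.011, -0.832, 0.011]
ft_force: [-1.0, 0.8, 0.7]
gripper_width: 0.0106
```

```bash
cat >> h.py <<'E'
def fm():
    o=robot.get_obs();print('moving j6',o['joint_efforts'][5].round(3),'qd6',o['qd'][5].round(3)); feel(3)
E
python3 - <<'E'
from h import *
fm()
E
```

```text
moving j6 -0.071 qd6 0.204
j6 [ 2.3000e-02 -3.5037e+01 -2.5782e+01 -3.6000e-02 -3.6000e-02 -1.4000e-02]
avg T [ 0.045 -0.002 -0.011] sd [0.023 0.018 0.023] F [-0.85  0.73  0.58]
t 10.23 pos [ 0.5579 -0.1897  0.1076] yaw 30.97 zdir [-0.011  0.016 -1.   ] w 0.0108 F [-1.54  0.87  1.18] T [ 0.117 -0.017 -0.048]
world diff [-0.0006  0.0001 -0.0006] tool units [-0.01 -0.01  0.02] spin units -9.34
```

Request:
carry_out(
  plan="1 0 0 0 0.15;1 0 0 0 0.15;1 0 0 0 0.15",
)

```text
t: 10.48
eef_pos: [0.5579, -0.1897, 0.1076]
tcp_rot: [-3.03, -0.758, 0.011]
ft_force: [-1.1, 0.6, 0.5]
gripper_width: 0.0106
```

```bash
python3 - <<'E'
from h import *
fm()
E
```

```text
moving j6 -0.071 qd6 0.206
j6 [ 9.0000e-03 -3.5029e+01 -2.5787e+01 -4.0000e-02 -3.7000e-02 -1.4000e-02]
avg T [ 0.049 -0.004  0.037] sd [0.025 0.03  0.039] F [-0.42  0.43  0.21]
t 10.63 pos [ 0.5579 -0.1897  0.1076] yaw 28.14 zdir [-0.011  0.016 -1.   ] w 0.0105 F [0.08 0.33 1.08] T [ 0.023 -0.023 -0.004]
world diff [-0.0006  0.0001 -0.0006] tool units [-0.01 -0.01  0.02] spin units -9.81
```

Request:
carry_out(
  plan="1 0 0 0 0.15;1 0 0 0 0.15;1 0 0 0 0.15",
)

```text
t: 10.88
eef_pos: [0.5579, -0.1897, 0.1076]
tcp_rot: [-3.048, -0.682, 0.012]
ft_force: [-0.2, -0.6, 0.8]
gripper_width: 0.0109
```

```bash
python3 - <<'E'
from h import *
fm()
E
```

```text
moving j6 -0.071 qd6 0.203
j6 [-7.0000e-03 -3.5023e+01 -2.5791e+01 -4.4000e-02 -3.8000e-02 -1.3000e-02]
avg T [0.034 0.009 0.01 ] sd [0.022 0.016 0.041] F [-0.74  0.17  0.65]
t 11.03 pos [ 0.5579 -0.1897  0.1076] yaw 25.3 zdir [-0.011  0.016 -1.   ] w 0.0107 F [ 0.37 -0.54  0.7 ] T [ 0.06  -0.031 -0.08 ]
world diff [-0.0006  0.0001 -0.0006] tool units [-0.01 -0.01  0.02] spin units -10.28
```

Request:
carry_out(
  plan="1 0 0 0 0.15;1 0 0 0 0.15;1 0 0 0 0.15",
)

```text
t: 11.28
eef_pos: [0.5579, -0.1897, 0.1076]
tcp_rot: [-3.065, -0.607, 0.013]
ft_force: [-0.5, 0.7, -0.0]
gripper_width: 0.0104
```

```bash
python3 - <<'E'
from h import *
fm()
E
```

```text
moving j6 -0.071 qd6 0.204
j6 [-2.4000e-02 -3.5015e+01 -2.5795e+01 -4.7000e-02 -3.9000e-02 -1.1000e-02]
avg T [ 0.063  0.013 -0.006] sd [0.034 0.025 0.038] F [-0.56  0.56  0.55]
t 11.43 pos [ 0.5579 -0.1897  0.1076] yaw 22.47 zdir [-0.011  0.016 -1.   ] w 0.0104 F [-0.79  0.81  1.46] T [ 0.063  0.004 -0.018]
world diff [-0.0006  0.0001 -0.0006] tool units [-0.02 -0.01  0.02] spin units -10.76
```

Request:
carry_out(
  plan="1 0 0 0 0.15;1 0 0 0 0.15;1 0 0 0 0.15",
)

```text
t: 11.68
eef_pos: [0.5579, -0.1897, 0.1076]
tcp_rot: [-3.079, -0.531, 0.013]
ft_force: [-1.3, 0.4, 0.4]
gripper_width: 0.0105
```

```bash
python3 - <<'E'
from h import *
fm()
E
```

```text
moving j6 -0.071 qd6 0.207
j6 [-4.0000e-02 -3.5008e+01 -2.5799e+01 -5.1000e-02 -4.0000e-02 -1.0000e-02]
avg T [ 0.078 -0.003  0.021] sd [0.004 0.021 0.05 ] F [-0.77  0.32  0.63]
t 11.83 pos [ 0.5579 -0.1897  0.1076] yaw 19.63 zdir [-0.011  0.016 -1.   ] w 0.0106 F [-0.44 -0.8   1.27] T [ 0.069 -0.01  -0.026]
world diff [-0.0006  0.0001 -0.0006] tool units [-0.02 -0.01  0.02] spin units -11.23
```

Request:
carry_out(
  plan="1 0 0 0 0.15;1 0 0 0 0.15",
)

```text
t: 12.0
eef_pos: [0.5579, -0.1897, 0.1076]
tcp_rot: [-3.087, -0.481, 0.014]
ft_force: [-0.1, -0.1, 1.5]
gripper_width: 0.0106
```

```bash
python3 - <<'E'
from h import *
fm()
E
```

```text
moving j6 -0.072 qd6 0.197
j6 [-5.7000e-02 -3.5002e+01 -2.5802e+01 -5.4000e-02 -4.1000e-02 -9.0000e-03]
avg T [ 0.081 -0.002 -0.028] sd [0.017 0.023 0.029] F [-0.84 -0.15  1.16]
t 12.15 pos [ 0.5578 -0.1897  0.1076] yaw 17.78 zdir [-0.011  0.016 -1.   ] w 0.0106 F [-0.74  0.4   0.86] T [ 0.044 -0.06  -0.026]
world diff [-0.0005  0.0001 -0.0006] tool units [-0.02 -0.01  0.02] spin units -11.54
```

Request:
carry_out(
  plan="1 0 0 0 0.15;1 0 0 0 0.15",
)

```text
t: 12.32
eef_pos: [0.5579, -0.1897, 0.1076]
tcp_rot: [-3.094, -0.433, 0.014]
ft_force: [-0.3, 0.3, 1.1]
gripper_width: 0.0108
```

```bash
python3 - <<'E'
from h import *
fm()
p,d=eyes.capture("wrist")
cv2.imwrite("pics/w5.png",p)
E
```

```text
moving j6 0.104 qd6 0.193
j6 [-2.7000e-01 -3.5008e+01 -2.5797e+01  1.7000e-02 -3.4000e-02  1.6000e-01]
avg T [ 0.042 -0.038  0.164] sd [0.034 0.044 0.015] F [-0.48  0.23  0.94]
t 12.47 pos [ 0.5579 -0.1897  0.1076] yaw 15.97 zdir [-0.011  0.016 -1.   ] w 0.0104 F [-1.    0.54  0.72] T [ 0.105 -0.035  0.157]
world diff [-0.0006  0.0001 -0.0006] tool units [-0.02 -0.01  0.02] spin units -11.84
```

View pics/w5.png

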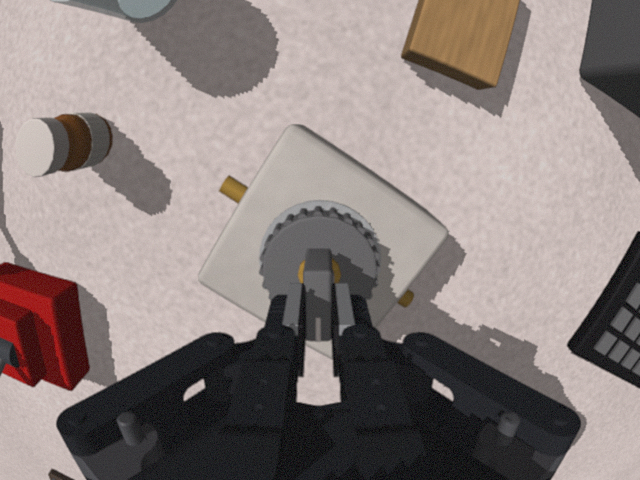

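Seat felt: Tz jumped to +0.16 N m after about 1.23 rad. Winding it up gently in small steps.

Request:
carry_out(
  plan="1 0 0 0 0.15;1 0 0 0 0.15;1 0 0 0 0",
)

```text
t: 12.77
eef_pos: [0.5579, -0.1897, 0.1076]
tcp_rot: [-3.101, -0.383, 0.015]
ft_force: [-0.1, 0.9, 1.3]
gripper_width: 0.0108
```

```bash
python3 - <<'E'
from h import *
fm()
E
```

```text
moving j6 0.28 qd6 -0.005
j6 [-3.6100e-01 -3.5010e+01 -2.5796e+01  3.9000e-02 -3.1000e-02  2.1500e-01]
avg T [ 0.086 -0.035  0.214] sd [0.005 0.011 0.011] F [-0.17  0.37  1.43]
t 12.92 pos [ 0.5579 -0.1896  0.1076] yaw 14.11 zdir [-0.011  0.015 -1.   ] w 0.0107 F [-0.78  0.18  1.1 ] T [ 0.078 -0.078  0.252]
world diff [-0.0006  0.     -0.0006] tool units [-0.02 -0.01  0.02] spin units -12.15
```

Request:
carry_out(
  plan="1 0 0 0 0.15;1 0 0 0 0.15;1 0 0 0 0",
)

```text
t: 13.17
eef_pos: [0.5579, -0.1897, 0.1076]
tcp_rot: [-3.107, -0.331, 0.015]
ft_force: [-0.5, -0.1, 1.3]
gripper_width: 0.0106
```

```bash
python3 - <<'E'
from h import *
fm()
E
```

```text
moving j6 0.338 qd6 -0.006
j6 [-4.4500e-01 -3.5010e+01 -2.5796e+01  5.8000e-02 -2.8000e-02  2.7200e-01]
avg T [ 0.093 -0.05   0.242] sd [0.024 0.022 0.051] F [-0.77  0.4   0.8 ]
t 13.32 pos [ 0.5579 -0.1896  0.1076] yaw 12.23 zdir [-0.012  0.015 -1.   ] w 0.0102 F [-0.52  0.97  1.79] T [ 0.081 -0.035  0.233]
world diff [-0.0006  0.     -0.0006] tool units [-0.02 -0.    0.02] spin units -12.46
```

Request:
carry_out(
  plan="1 0 0 0 0.12;1 0 0 0 0.12;1 0 0 0 0;1 0 0 0 0;1 0 0 0 0",
)

```text
t: 13.73
eef_pos: [0.5579, -0.1896, 0.1076]
tcp_rot: [-3.112, -0.291, 0.016]
ft_force: [-0.6, 0.9, 1.8]
gripper_width: 0.0103
```

```bash
python3 - <<'E'
from h import *
fm()
E
```

```text
moving j6 0.343 qd6 0.0
j6 [-5.4300e-01 -3.5009e+01 -2.5795e+01  8.5000e-02 -2.7000e-02  3.4200e-01]
avg T [ 0.117 -0.054  0.34 ] sd [0.035 0.02  0.004] F [-1.1   1.17  0.94]
t 13.88 pos [ 0.5579 -0.1896  0.1076] yaw 10.69 zdir [-0.012  0.015 -1.   ] w 0.0105 F [-0.07  0.07  0.25] T [ 0.045 -0.09   0.304]
world diff [-0.0006  0.     -0.0006] tool units [-0.02 -0.    0.02] spin units -12.72
```

Held torque is 0.34 N m, about 0.06–0.08 rad wound, which is above 0.24 and well below 0.5. Letting go and rising.

Request:
carry_out(
  plan="0 0 0 0 0;0 0 0 0 0;0 0 0 0 0;0 0 0 0 0;0 0 0 0 0;0 0 0 0 0;0 0 0 -0.4 0;0 0 0 -0.6 0;0 0 0 -0.8 0;0 0 0 -0.8 0;0 0 0 -0.8 0;0 0 0 0 0",
)

```text
t: 14.88
eef_pos: [0.5581, -0.1913, 0.2151]
tcp_rot: [-3.11, -0.281, 0.02]
ft_force: [1.6, -0.7, 1.4]
gripper_width: 0.0852
```

Request:
carry_out(
  plan="0 0 0 0 0;0 0 0 0 0;0 0 0 0 0",
)

```text
t: 15.13
eef_pos: [0.5586, -0.1915, 0.2176]
tcp_rot: [-3.112, -0.281, 0.015]
ft_force: [-0.4, 0.3, -0.5]
gripper_width: 0.0861
```

```bash
python3 - <<'E'
from h import *
togo([.5573,-.1896,.2],0)
p,d=eyes.capture("wrist");m=eyes.camera_model('wrist')
cv2.imwrite("pics/w6.png",p);np.save('pics/m6.npy',m,allow_pickle=True)
E
```

```text
t 15.13 pos [ 0.5586 -0.1915  0.2176] yaw 10.32 zdir [-0.011  0.016 -1.   ] w 0.0861 F [-0.39  0.31 -0.52] T [ 0.026 -0.033 -0.038]
world diff [-0.0013  0.0019 -0.0176] tool units [-0.03 -0.06  0.59] spin units 1.72
```

View pics/w6.png

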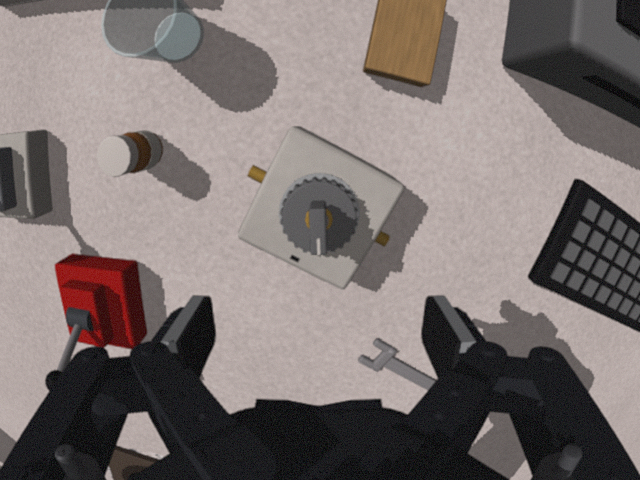

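```bash
python3 - <<'E'
from h import *
p=cv2.imread('pics/w6.png');cv2.imwrite('pics/w6c.png',cv2.resize(p[160:270,265:375],None,fx=5,fy=5,interpolation=cv2.INTER_CUBIC))
E
```

View pics/w6c.png

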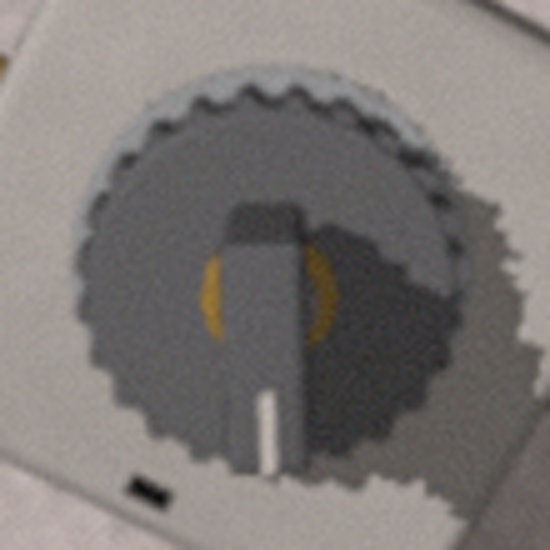

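The bar is still lined up with the gripper (no visible spring-back), and the coarse mark is hidden under the bar's overhang, as its start direction of 200° predicts. Next is the lever.

```bash
python3 - <<'E'
from h import *
togo([.457,.172,.2],7.2)
E
```

```text
t 15.18 pos [ 0.5585 -0.1915  0.2172] yaw 10.31 zdir [-0.011  0.016 -1.   ] w 0.0854 F [ 0.83 -0.62  0.66] T [ 0.014 -0.039  0.023]
world diff [-0.1015  0.3635 -0.0172] tool units [ -1.15 -12.51   0.81] spin units 0.52
```

Request:
carry_out(
  plan="1 -0.1 -0.9 0 0;1 -0.1 -0.95 0 0;1 -0.1 -0.95 0 0;1 -0.1 -0.95 0 0;1 -0.1 -0.95 0 0;1 -0.1 -0.95 0 0;1 -0.1 -0.95 0 0;1 -0.1 -0.95 0 0;1 -0.1 -0.95 0 0;1 -0.1 -0.95 0 0;1 -0.1 -0.95 0 0;1 0 0 0 0",
)

```text
t: 16.18
eef_pos: [0.4583, 0.1217, 0.2075]
tcp_rot: [-3.103, -0.268, 0.061]
ft_force: [-0.1, -1.1, 0.1]
gripper_width: 0.0001
```

```bash
python3 - <<'E'
from h import *
togo([.457,.172,.2],7.2)
E
```

```text
t 16.18 pos [0.4583 0.1217 0.2075] yaw 9.89 zdir [-0.041  0.023 -0.999] w 0.0001 F [-0.13 -1.08  0.1 ] T [-0.055 -0.013 -0.049]
world diff [-0.0013  0.0503 -0.0075] tool units [ 0.25 -1.65  0.29] spin units 0.45
```

Request:
carry_out(
  plan="1 0 -0.6 0 0.2;1 0 -0.6 0 0.2;1 0 -0.3 0 0;1 0 0 0 0;1 0 0 0 0;1 0 0 0 0",
)

```text
t: 16.68
eef_pos: [0.4481, 0.1669, 0.203]
tcp_rot: [-3.111, -0.208, 0.078]
ft_force: [0.9, -0.5, -0.7]
gripper_width: 0.0002
```

```bash
python3 - <<'E'
from h import *
togo([.453,.172,.130],7.2)
p,d=eyes.capture("wrist");m=eyes.camera_model('wrist')
cv2.imwrite("pics/w7.png",p);p,d=eyes.capture("top");cv2.imwrite("pics/top7.png",p)
E
```

```text
t 16.68 pos [0.4481 0.1669 0.203 ] yaw 7.68 zdir [-0.051  0.019 -0.999] w 0.0002 F [ 0.93 -0.45 -0.74] T [-0.059 -0.031  0.018]
world diff [ 0.0049  0.0051 -0.073 ] tool units [ 0.3  -0.08  2.42] spin units 0.08
```

View pics/w7.png

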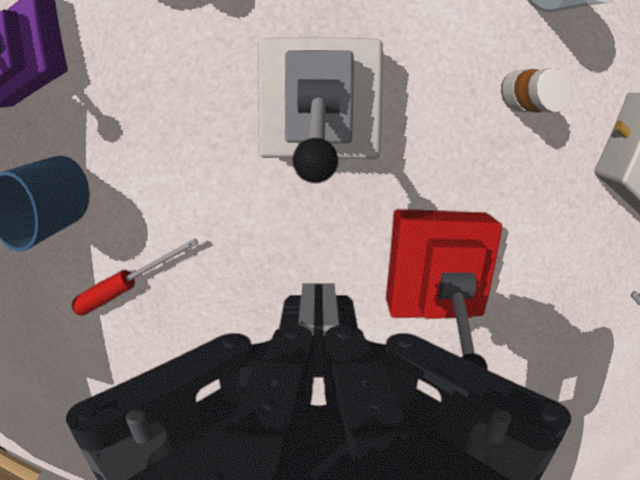

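View pics/top7.png

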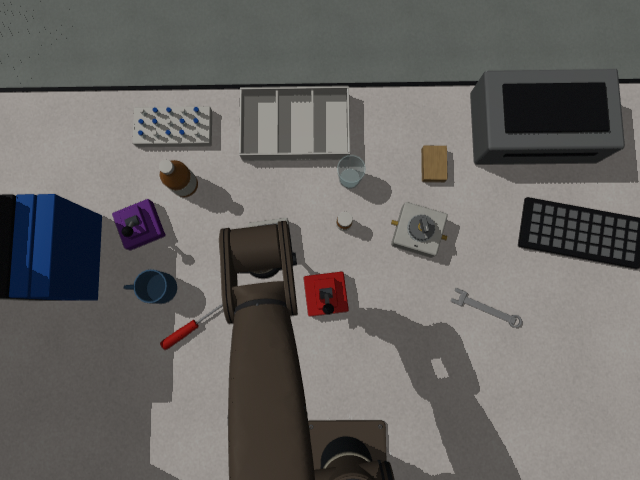

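Wrist view: the white outlet's ball at (316,160) is straight ahead of the closed fingertips (319,305). The red look-alike sits clear to the right. Lowering, then pushing along tool x.

Request:
carry_out(
  plan="1 0 0 0.5 0;1 0 0 0.6 0;1 0 0 0.6 0;1 0 0 0.5 0;1 0 0 0 0;1 0 0 0 0",
)

```text
t: 17.28
eef_pos: [0.4483, 0.1637, 0.1372]
tcp_rot: [-3.113, -0.197, 0.068]
ft_force: [-0.0, -0.4, 0.2]
gripper_width: 0.0001
```

```bash
python3 - <<'E'
from h import *
togo([.536,.1815,.130],7.2)
E
```

```text
t 17.28 pos [0.4483 0.1637 0.1372] yaw 7.28 zdir [-0.045  0.019 -0.999] w 0.0001 F [-0.01 -0.37  0.23] T [ 0.023 -0.044 -0.013]
world diff [ 0.0877  0.0178 -0.0072] tool units [ 2.98 -0.21  0.12] spin units 0.01
```

Request:
carry_out(
  plan="1 0.3 -0.2 0.15 0;1 0.3 0 0.05 0;1 0.3 0 0 0;1 0.3 0 0 0;1 0.3 0 0 0;1 0.3 0 0 0;1 0.3 0 0 0;1 0.2 0 0 0;1 0 0 0 0",
)

```text
t: 18.03
eef_pos: [0.5254, 0.1777, 0.1342]
tcp_rot: [-3.113, -0.194, 0.059]
ft_force: [-0.4, 0.3, 0.1]
gripper_width: 0.0003
```

```bash
python3 - <<'E'
from h import *
togo([.541,.182,.130],7.2)
p,d=eyes.capture("wrist");m=eyes.camera_model('wrist')
cv2.imwrite("pics/w8.png",p);p,d=eyes.capture("side");cv2.imwrite("pics/side8.png",p[180:330,270:430].repeat(4,0).repeat(4,1))
E
```

```text
t 18.03 pos [0.5254 0.1777 0.1342] yaw 7.16 zdir [-0.039  0.02  -0.999] w 0.0003 F [-0.39  0.31  0.12] T [ 0.045  0.125 -0.004]
world diff [ 0.0156  0.0043 -0.0042] tool units [ 0.54 -0.07  0.12] spin units -0.01
```

View pics/w8.png

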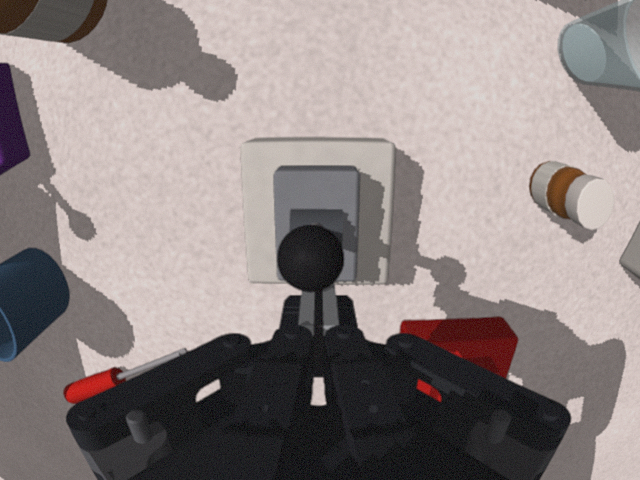

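View pics/side8.png

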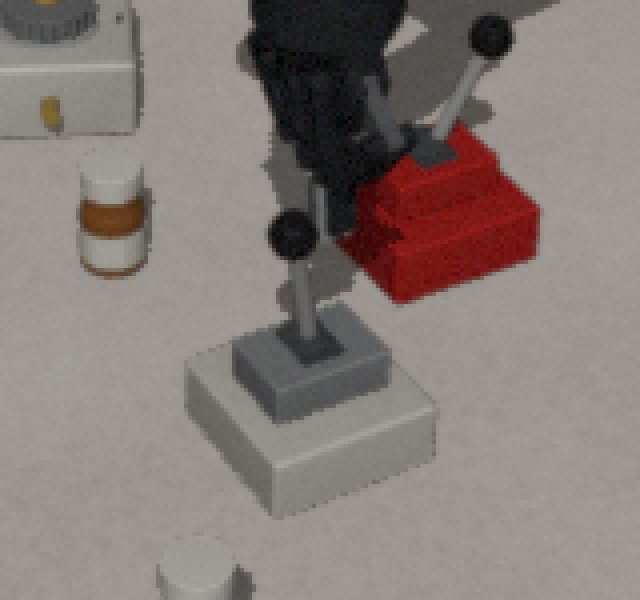

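The lever stands just past upright, with the ball at (311,258) in the wrist view pushed by the fingertips. Continuing gently.

Request:
carry_out(
  plan="1 0.15 -0.05 0 0;1 0.15 0 0 0;1 0.1 0 0 0;1 0.1 0 0 0;1 0 0 0 0",
)

```text
t: 18.55
eef_pos: [0.5386, 0.1809, 0.1322]
tcp_rot: [-3.114, -0.195, 0.064]
ft_force: [0.1, 0.2, 0.8]
gripper_width: 0.0001
```

```bash
python3 - <<'E'
from h import *
togo([.541,.182,.130],7.2)
E
```

```text
t 18.55 pos [0.5386 0.1809 0.1322] yaw 7.21 zdir [-0.042  0.018 -0.999] w 0.0001 F [0.07 0.21 0.81] T [ 0.019 -0.022  0.021]
world diff [ 0.0024  0.0011 -0.0022] tool units [ 0.09 -0.02  0.07] spin units 0.0
```

Request:
carry_out(
  plan="1 0.1 0 0 0;1 0.1 0 0 0;1 0.1 0 0 0;1 0 0 0 0",
)

```text
t: 18.88
eef_pos: [0.5476, 0.1822, 0.1311]
tcp_rot: [-3.114, -0.195, 0.067]
ft_force: [-0.1, -0.3, -0.2]
gripper_width: 0.0
```

```bash
python3 - <<'E'
from h import *
togo([.541,.182,.130],7.2)
p,d=eyes.capture("side");cv2.imwrite("pics/side9.png",p[180:330,270:430].repeat(4,0).repeat(4,1))
E
```

```text
t 18.88 pos [0.5476 0.1822 0.1311] yaw 7.21 zdir [-0.044  0.018 -0.999] w 0.0 F [-0.14 -0.28 -0.16] T [ 0.036 -0.022 -0.032]
world diff [-0.0066 -0.0002 -0.0011] tool units [-0.22 -0.02  0.05] spin units 0.0
```

View pics/side9.png

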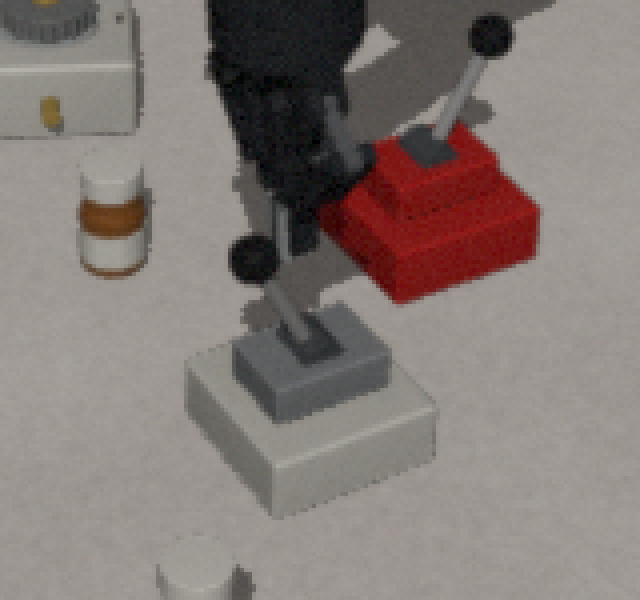

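```bash
cat >> h.py <<'E'
def lean(u,v):
    m=eyes.camera_model('side');c=np.array([.5352,.1817,.062]);ax=np.array([np.cos(np.radians(7.2)),np.sin(np.radians(7.2)),0]);n=np.array([-ax[1],ax[0],0])
    d=ray(m,u,v);P=m['eye']+d*((c-m['eye'])@n)/(d@n);s=(P-c)@ax;h=P[2]-.062
    print(P,'r',np.hypot(s,h),'joint',np.arctan2(s,h)+.5)
E
python3 - <<'E'
from h import *
lean(270+254/4,180+259/4)
E
```

```text
[0.57009007 0.18610764 0.13310101] r 0.07932274910288914 joint 0.9593274842859838
```

Request:
carry_out(
  plan="1 0.1 0 0 0;1 0.1 0 0 0;1 0 0 0 0",
)

```text
t: 19.18
eef_pos: [0.5504, 0.1826, 0.1308]
tcp_rot: [-3.115, -0.197, 0.085]
ft_force: [0.2, -0.8, 1.8]
gripper_width: 0.0001
```

```bash
python3 - <<'E'
from h import *
togo([.541,.182,.130],7.2)
p,d=eyes.capture("side");cv2.imwrite("pics/side10.png",p[180:330,270:430].repeat(4,0).repeat(4,1))
E
```

```text
t 19.18 pos [0.5504 0.1826 0.1308] yaw 7.26 zdir [-0.056  0.016 -0.998] w 0.0001 F [ 0.21 -0.83  1.85] T [-0.061  0.153  0.026]
world diff [-0.0094 -0.0006 -0.0008] tool units [-0.31 -0.02  0.05] spin units 0.01
```

View pics/side10.png

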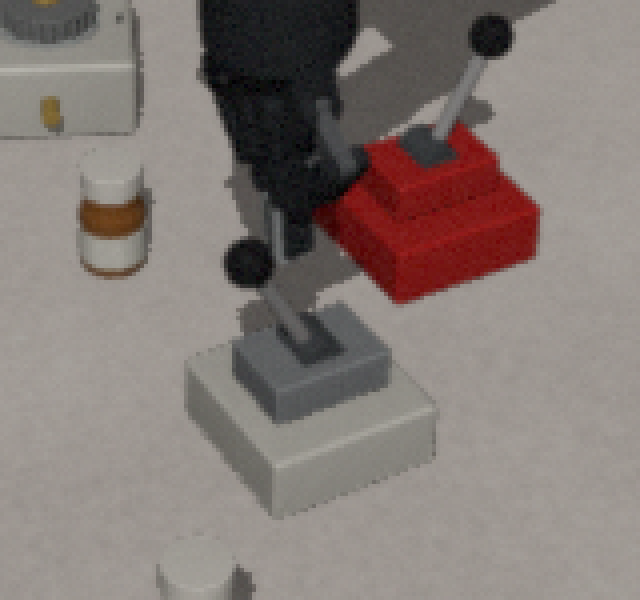

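The lever's at its stop: the ball moved to (249,262) in the crop, and the tool has begun to tilt under load. Backing off and rising.

Request:
carry_out(
  plan="1 -0.3 0 0 0;1 -0.5 0 0 0;1 -0.5 0 0 0;1 -0.4 0 -0.3 0;1 0 0 -0.8 0;1 0 0 -0.8 0;1 0 0 -0.8 0;1 0 0 -0.8 0;1 0 0 0 0;1 0 0 0 0",
)

```text
t: 20.07
eef_pos: [0.5026, 0.1744, 0.2422]
tcp_rot: [-3.113, -0.196, 0.06]
ft_force: [-0.6, 0.4, -0.8]
gripper_width: -0.0
```

```bash
python3 - <<'E'
from h import *
lean(270+249/4,180+262/4)
togo([.541,.182,.130],7.2)
p,d=eyes.capture("side");cv2.imwrite("pics/side11.png",p)
t,d=eyes.capture("top");cv2.imwrite("pics/top11.png",t)
t0=cv2.imread('pics/top0.png')
f=lambda i:cv2.resize(i[195:265,385:455],None,fx=5,fy=5,interpolation=cv2.INTER_CUBIC)
cv2.imwrite("pics/cmp11.png",np.hstack([f(t0),f(t)]))
E
```

```text
[0.57294058 0.18646774 0.13226519] r 0.07990168831154539 joint 0.9962051777247771
t 20.07 pos [0.5026 0.1744 0.2422] yaw 7.22 zdir [-0.04   0.02  -0.999] w -0.0 F [-0.59  0.4  -0.77] T [ 0.011  0.012 -0.022]
world diff [ 0.0384  0.0076 -0.1122] tool units [ 1.44 -0.    3.69] spin units 0.0
```

View pics/side11.png

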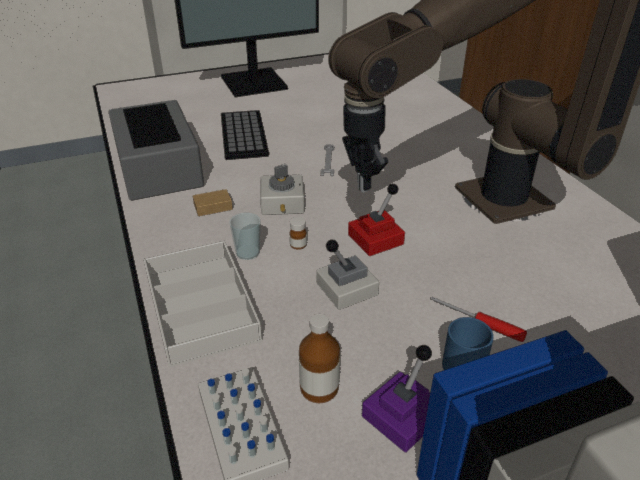

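View pics/cmp11.png

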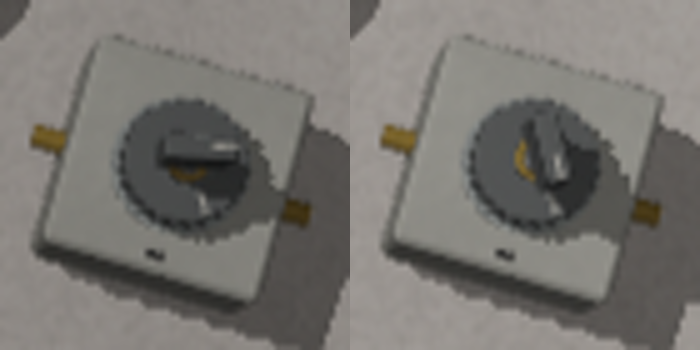

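The side view shows the lever over, with the ball at (332,246), and the gripper clear above. In the top-view comparison the coarse mark is at the same crop spot, about (205,205), before and after. Handing in.

```bash
python3 - <<'E'
from h import *
print(job.job_done())
E
```

```text
the job is handed in; nothing more can be done
None
```

I shut and nipped up the fine knob, let it go, then threw the white outlet's lever fully over, and handed the job in at about 20 s. The hand-in gave no verdict, so these are my own checks.

- **Fine knob:** I turned it clockwise and felt the seat at about 1.23 rad. I wound it up until it held 0.34 N m, which I estimate is 0.06–0.08 rad. In the wrist picture after letting go, the bar had not visibly sprung back. How far it is wound is worked out from torque and angle; I couldn't read it directly.
- **Coarse knob:** the highest torque I read was about 0.34 N m, under the 0.5 N m that would drag it. Its mark is in the same place in the top pictures from before and after. It was hidden under the bar in the last wrist picture.
- **Lever:** measured from the side camera while the fingers still held it, it stood at 0.996 of its 1.0 rad swing. After I backed off, the side picture shows it still over.
- **Bench:** in the last side picture the other things look to be where they started, though I compared them by eye only. The closed gripper was clear above everything.

One small disagreement: the tool drifted 1–3° from vertical during the moves. I allowed for this in the positions.

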